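# Tip two heat sinks onto their fins inside taped frames

## Task

Two finned aluminium heat sinks stand on end on the repair bench, each at the edge of its own masking-tape frame. Get them ready for new thermal paste: with the fingertips, push each one high on its smooth flat face so that it tips over and comes to rest lying on its fins, flat face up, wholly within its own frame (the outline of the tape). Only push, never pick a heat sink up, and leave everything else on the bench where it is.

Things in the scene. Friction and masses are not known exactly. Their poses are not given: they have to be found in the camera images.
- sink_big: The bigger aluminium heat sink, standing on end: 120 mm tall, 80 wide, 40 thick, about 0.4 kg; its plate 8 mm thick with a smooth flat face on its -x side (plane x = -20 mm) and 9 upright fins on its +x side (tips x = +20 mm). Origin: centre of its underside as it stands; +x towards its frame, +y across the width, +z up the height. Lying as wanted, +x points down.
- sink_small: The smaller aluminium heat sink, standing on end: 90 mm tall, 64 wide, 36 thick, about 0.22 kg; its plate 7 mm thick with a smooth flat face on its -x side (plane x = -18 mm) and 7 upright fins on its +x side (tips x = +18 mm). Origin: centre of its underside as it stands; +x towards its frame, +y across the width, +z up the height. Lying as wanted, +x points down.
- frame_big: Frame of masking tape stuck flat on the bench (no height) for the bigger heat sink: 170 x 128 mm over the outside (x by y), tape 10 mm wide. Origin at its centre on the bench. Its +x points away from the standing heat sink, which straddles its near (-x) edge, with its fin foot 50 to 70 mm on the -x side of the centre.
- frame_small: The same for the smaller heat sink: 138 x 110 mm over the outside (x by y), tape 10 mm wide, origin at its centre on the bench, +x away from the standing heat sink, whose fin foot is 35 to 55 mm on the -x side of the centre.
- sink_big_foot (a point): Middle of the lower edge of the fin side of the bigger heat sink (20, 0, 0 mm in its own axes): the edge it pivots on; on the bench, before and after. Pushed along +x in the upper third of the flat face, it tips without much sliding, overbalances once its top has gone about 40 mm, and drops onto its fins.
- sink_big_corner_a (a point): Corner of the fin side of the bigger heat sink, at (20, 40, 0) mm from its origin in its own axes; must finish inside its tape frame.
- sink_big_corner_b (a point): Corner of the fin side of the bigger heat sink, at (20, -40, 0) mm from its origin in its own axes; must finish inside its tape frame.
- sink_big_corner_c (a point): Corner of the fin side of the bigger heat sink, at (20, 40, 120) mm from its origin in its own axes; must finish inside its tape frame.
- sink_big_corner_d (a point): Corner of the fin side of the bigger heat sink, at (20, -40, 120) mm from its origin in its own axes; must finish inside its tape frame.
- sink_small_foot (a point): Middle of the lower edge of the fin side of the smaller heat sink (18, 0, 0 mm in its own axes): the edge it pivots on; on the bench, before and after. Pushed along +x in the upper third of the flat face, it tips without much sliding, overbalances once its top has gone about 30 mm, and drops onto its fins.
- sink_small_corner_a (a point): Corner of the fin side of the smaller heat sink, at (18, 32, 0) mm from its origin in its own axes; must finish inside its tape frame.
- sink_small_corner_b (a point): Corner of the fin side of the smaller heat sink, at (18, -32, 0) mm from its origin in its own axes; must finish inside its tape frame.
- sink_small_corner_c (a point): Corner of the fin side of the smaller heat sink, at (18, 32, 90) mm from its origin in its own axes; must finish inside its tape frame.
- sink_small_corner_d (a point): Corner of the fin side of the smaller heat sink, at (18, -32, 90) mm from its origin in its own axes; must finish inside its tape frame.
- paste_jar: Small closed jar, 48 mm across, 55 mm high, white-capped, standing near the middle between the two tape frames. Origin under its centre. Leave alone.
- capacitor: Black can capacitor, 35 mm across, 50 mm high, standing near the middle, nearer the robot than the jar. Origin under its centre. Leave alone.
- remote: Black remote control lying on the robot's right, 170 x 46 x 18 mm. Origin under its centre. Leave alone.
- loupe: White hand magnifier lying on the robot's left, about 160 x 42 x 22 mm. Origin under its handle's centre. Leave alone.
- wash_bottle: Clear bottle, 72 mm across, 130 mm high, beyond the work. Origin under its centre. Leave alone.
Not all that is in view belongs to the job. Leave any blue or pink look-alike of the sink_big alone.

How it is judged:
At the end, for the whole second after the job is handed in: Both heat sinks rest on their fins, flat face up (level within 0.12 rad, origin at most 6 mm above half the thickness), all four corners inside the outer outline of their own tape frame; jar, capacitor, remote, magnifier and bottle within 20 mm of where they were (x of sink_big_corner_a in the frame of frame_big between -0.085 and 0.085 m and y of sink_big_corner_a in the frame of frame_big between -0.064 and 0.064 m and x of sink_big_corner_b in the frame of frame_big between -0.085 and 0.085 m and y of sink_big_corner_b in the frame of frame_big between -0.064 and 0.064 m and x of sink_big_corner_c in the frame of frame_big between -0.085 and 0.085 m and y of sink_big_corner_c in the frame of frame_big between -0.064 and 0.064 m and x of sink_big_corner_d in the frame of frame_big between -0.085 and 0.085 m and y of sink_big_corner_d in the frame of frame_big between -0.064 and 0.064 m and angle between each of sink_big, sink_small's own x axis and vertical above 3.022 rad and height (world z) of sink_big below 0.026 m and linear speed of each of sink_big, sink_small below 0.02 m/s and angular speed of each of sink_big, sink_small below 0.15 rad/s and x of sink_small_corner_a in the frame of frame_small between -0.069 and 0.069 m and y of sink_small_corner_a in the frame of frame_small between -0.055 and 0.055 m and x of sink_small_corner_b in the frame of frame_small between -0.069 and 0.069 m and y of sink_small_corner_b in the frame of frame_small between -0.055 and 0.055 m and x of sink_small_corner_c in the frame of frame_small between -0.069 and 0.069 m and y of sink_small_corner_c in the frame of frame_small between -0.055 and 0.055 m and x of sink_small_corner_d in the frame of frame_small between -0.069 and 0.069 m and y of sink_small_corner_d in the frame of frame_small between -0.055 and 0.055 m and height (world z) of sink_small below 0.024 m and distance of each of paste_jar, capacitor, remote, loupe, wash_bottle from where it was at the start of the episode below 0.02 m); the robot touches nothing.
It fails at once if the bigger heat sink is lifted off the bench (fin foot more than 15 mm up) or tipped over the wrong way (height (world z) of sink_big_foot above 0.015 m).
It fails at once if the smaller heat sink is lifted off the bench (fin foot more than 15 mm up) or tipped over the wrong way (height (world z) of sink_small_foot above 0.015 m).
It fails at once if the jar, capacitor, remote, magnifier or bottle is shoved more than 20 mm or knocked over (distance of any of paste_jar, capacitor, remote, loupe, wash_bottle from where it was at the start of the episode above 0.02 m or angle between any of paste_jar, capacitor, remote, loupe, wash_bottle's own z axis and vertical above 0.35 rad).
It also fails if it takes over 48 s, if anything falls off the work surface, if the arm or the gripper's body presses on something with over 40 N, if the wrist force passes 120 N, or if a joint passes its speed limit or range.

## Robot

A 7-joint arm with a two-finger parallel gripper is mounted at the origin on the work surface. World frame = base frame: x ahead of the robot, y to its left, z up, the work surface at z = 0. Lengths are in m, angles in rad, forces in N, time in s.
With the tool pointing down it reaches from about 0.425 to 0.925 m from the base axis. Payload 6.8 kg.
Tool frame: the origin (TCP) lies midway between the tips of the shut fingers; the grasp point (between the pads) lies 19 mm behind it; z points along the fingers, x is the direction in which the jaws open and shut, and the axes are right-handed (so a half turn about z gives the same grasp; the last joint's range is limited). The gripper opens to 85 mm and grips with 20 to 120 N. Pads are 22 mm wide; open, the fingers measure 114 mm over their backs; the gripper's body (76 mm by 85 mm) begins 54 mm behind the grasp point. The pads swing forward as they close: fully open they stand 13 mm farther back than shut.
Start: joints at [1.202, 0.477, 0.022, 1.555, -0.011, 1.109, -0.083], TCP at [0.174, -0.652, 0.231] pointing down, gripper open.
Joint ranges: [-2.96, 2.96], [-0.34, 2.1], [-1.41, 1.46], [0.24, 2.44], [-1.37, 4.51], [0.17, 1.92], [-2.96, 2.96]. Speed limits (rad/s): [2.39, 2.39, 3.14, 3.14, 3.14, 3.14, 3.14].

## Interface

Orientations are given as a unit quaternion [w, x, y, z].
In Python, from station import * gives the robot as it stands.
- The arm moves only by the shell command python3 -m handwheel 'ROWS' [FORCE]. ROWS is JSON, a list of rows, each an object of numbers: "grip": the finger opening in cm, from 0 to 8.54; "tx", "ty", "tz": the shift along the tool's x, y, z in cm; "yaw": the turn about the tool's z in degrees. In form: [{"grip": .., "tx": .., "ty": .., "tz": .., "yaw": ..}, ...]. A call has 1 to 5 rows; each row shifts and turns the commanded pose from where the row before left it, along the tool's axes as they then stand; what a row does not reach is not made up. A row lasts 1/10 s, in which the tool goes at most 50 mm and 8.59 degrees, less where a joint would pass 70% of its speed; a pose out of reach is approached as far as the arm can. A call is refused whole if a number of a shift passes 5 or a number of a turn 8.59, either way. A call with a gripper value outside its range is refused whole. The fingers move at their own pace and stop on an object; FORCE is the grip in N (left out, the last holds). Time passes only in rows, so rows that do not move let the fingers close. It gives the time, the measured TCP pose, the force and the opening at its end, in the units of the state.
- get_obs(): the state, without advancing time (a new reading comes with each control period).
- read_camera(name): name is "scene" or "top"; returns a dict with "image" (384x512x3 uint8, blue, green, red), "intrinsics" (3x3 intrinsics, pixels), "D" ([k1, k2, p1, p2, k3] as OpenCV has them; the pictures are not rectified), "position" and "attitude" of the camera in the world. Camera axes: x right, y down, z forward; pixel columns grow to the right and rows downward; lengths in m; the calibration is good to about 2 mm. A picture is of the moment at which its call begins. There is no depth.
- hand_in(): hands the job in, once; it reports no verdict.
The state is a dict: "t": time; "q": joint angles; "joint_vel": joint speeds; "joint_torque": joint torques, N m; "eef_pos": TCP position; "tool_rot": TCP orientation; "contact_force": force on the tool from outside, world axes, zero at the start; "torque": the same for the moment, N m; "gripper_width": opening from 0.0 (shut) to 1.0 (fully open).
Only numpy, scipy, OpenCV 4.12 (cv2) and the standard library are available. Lean on these libraries where they do the work, as an engineer would, in place of code of your own. Each camera call takes 0.05 s, during which the arm holds its last target. There are 200 camera calls.

## Working session

There is one attempt and no reset: what is moved stays moved. The work goes in short steps, Python scripts to look and compute and a shell command to move; the robot and the scene stay as the last step left them, time stands still between calls to the robot, and variables do not carry over. Pictures are saved under pics/ and viewed, about 8 in all and at most 12, crops included, and the job is handed in when it is done.

```bash
ls; mkdir -p pics; python3 - <<'E'
from station import *
import cv2
o=get_obs();print(o)
for n in("scene","top"):
    c=read_camera(n);cv2.imwrite(f"pics/{n}0.png",c["image"]);print({k:v for k,v in c.items() if k!="image"})
E
```

```text
pics
{'t': 0.0, 'q': array([ 1.20189996,  0.47779666,  0.02229646,  1.55646013, -0.0114653 ,
        1.10930333, -0.0830812 ]), 'joint_vel': array([ 0.00030782,  0.00043711,  0.00089023,  0.00065469,  0.00022053,
       -0.0005469 , -0.00015038]), 'joint_torque': array([-2.38246082e-05, -5.96458054e+01,  1.60772435e+00, -2.81195140e+01,
        1.24096207e-02,  9.10982693e-03, -7.42205742e-06]), 'eef_pos': array([ 0.17389558, -0.65159585,  0.23032354]), 'tool_rot': array([-4.99794658e-04,  7.93076308e-01, -6.09121600e-01, -7.72230121e-04]), 'contact_force': array([-0.15612353, -0.60546945, -0.03392586]), 'torque': array([ 0.00324314, -0.05792826,  0.02391104]), 'gripper_width': 1.0000671199816362}
{'intrinsics': array([[418.71198744,   0.        , 258.90104854],
       [  0.        , 418.71198744, 194.05865223],
       [  0.        ,   0.        ,   1.        ]]), 'D': array([-0.12917105,  0.        ,  0.        ,  0.        ,  0.        ]), 'position': array([1.46885598, 0.56332984, 0.85142663]), 'attitude': array([-0.23183412,  0.43034937,  0.77271   , -0.40493408])}
{'intrinsics': array([[370.62639922,   0.        , 256.86515802],
       [  0.        , 370.62639922, 190.48429512],
       [  0.        ,   0.        ,   1.        ]]), 'D': array([-0.063907,  0.      ,  0.      ,  0.      ,  0.      ]), 'position': array([ 0.39396636, -0.01436581,  1.19982424]), 'attitude': array([-0.05942874,  0.714872  , -0.6952448 ,  0.04539734])}
```

```bash
python3 - <<'E'
import cv2
for n in("scene","top"):
    cv2.imwrite(f"pics/{n}0b.png",cv2.resize(cv2.imread(f"pics/{n}0.png"),(800,600),interpolation=cv2.INTER_CUBIC))
E
```

```text
(no output)
```

View pics/scene0b.png

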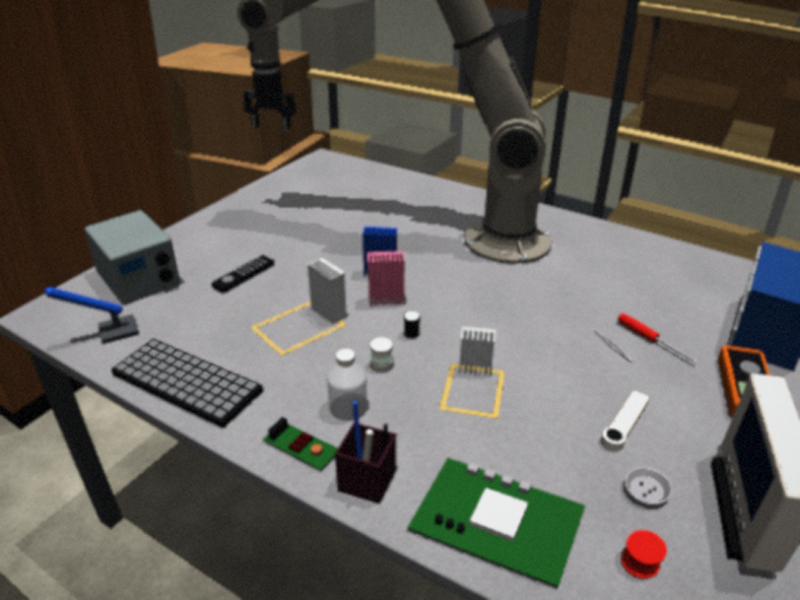

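View pics/top0b.png

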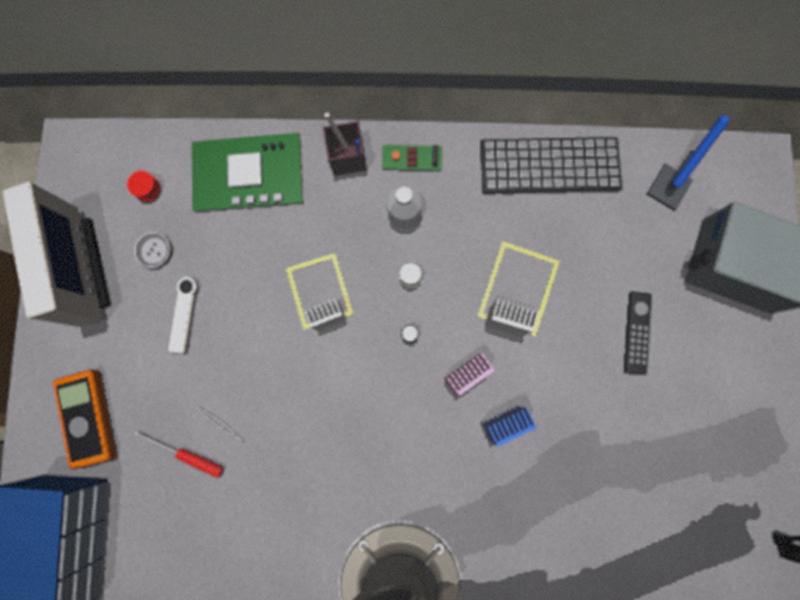

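The scene view shows the silver sinks at (327,290) (big, frame at 298,328) and (478,350) (small, frame at 473,390). The pink (386,278) and blue (380,248) ones are decoys. In the top view the big sink is at (515,315) and the small one at (323,313). Both are silver and stand on their tape edges, so they match the description. Next I'll fit the frames numerically and make an enlarged crop rectified at the sink-top height.

```bash
cat > h.py <<'E'
import numpy as np,cv2
from station import *
from scipy.spatial.transform import Rotation as R
from scipy.optimize import least_squares
def rot(q): return R.from_quat(np.r_[q[1:],q[0]]).as_matrix()
def ground(c,uv,z=0.):
    p=cv2.undistortPoints(np.float64(uv).reshape(-1,1,2),c["intrinsics"],c["D"])[:,0]
    d=np.c_[p,np.ones(len(p))]@rot(c["attitude"]).T
    return (c["position"]+d*((z-c["position"][2])/d[:,2:]))[:,:2]
def proj(c,X):
    Rm=rot(c["attitude"]).T
    return cv2.projectPoints(np.float64(X).reshape(-1,1,3),cv2.Rodrigues(Rm)[0],-Rm@c["position"],c["intrinsics"],c["D"])[0][:,0]
def rect(c,x0,x1,y0,y1,z,s=1000):  # metric view, +x up, +y left
    h,w=int((x1-x0)*s),int((y1-y0)*s)
    j,i=np.meshgrid(np.arange(w),np.arange(h))
    X=np.c_[(x1-i/s).ravel(),(y1-j/s).ravel(),np.full(h*w,z)]
    m=proj(c,X).reshape(h,w,2).astype(np.float32)
    return cv2.remap(c["image"],m[...,0],m[...,1],cv2.INTER_CUBIC)
E
cat > m.py <<'E'
from h import *
F={"big":(.170,.128),"small":(.138,.110)}
T=read_camera("top");S=read_camera("scene")
for name,c in(("top",T),("scene",S)):
    hsv=cv2.cvtColor(c["image"],cv2.COLOR_BGR2HSV)
    m=cv2.inRange(hsv,(20,70,90),(36,255,255))
    v,u=np.nonzero(m);P=ground(c,np.c_[u,v])
    ok=(P[:,0]>.4)&(P[:,0]<.85)&(abs(P[:,1])<.4);P=P[ok]
    for k,sg in(("big",-1),("small",1)):
        Q=P[P[:,1]*sg>0];
        a,b=F[k][0]/2-.005,F[k][1]/2-.005
        def res(p):
            ca,sa=np.cos(p[2]),np.sin(p[2]);d=Q-p[:2]
            q=np.abs(np.c_[d@[ca,sa],d@[-sa,ca]])-[a,b]
            sd=np.linalg.norm(np.maximum(q,0),axis=1)+np.minimum(q.max(1),0)
            return sd
        best=min((least_squares(res,[*(Q.min(0)+Q.max(0))/2,t],loss="soft_l1",f_scale=.004) for t in(-.5,-.25,0,.25,.5)),key=lambda r:r.cost)
        print(name,k,len(Q),best.x.round(4),"rms mm",1e3*np.sqrt((res(best.x)**2).mean()).round(4))
im=[]
for k,(y,H) in {"small":(.12,.09),"big":(-.17,.12)}.items():
    im.append(cv2.resize(rect(T,.47,.69,y-.1,y+.1,H),None,fx=2,fy=2));print(k,"crop x1=.69 y1=",y+.1,"z",H,"2px/mm")
cv2.imwrite("pics/rect.png",np.hstack(im))
E
python3 m.py
```

```text
top big 282 [ 0.6006 -0.2324 -0.3079] rms mm 2.2
top small 219 [0.5841 0.1866 0.3265] rms mm 2.0
scene big 270 [ 0.601  -0.2326 -0.307 ] rms mm 3.5
scene small 382 [0.5838 0.1862 0.3279] rms mm 3.4
small crop x1=.69 y1= 0.22 z 0.09 2px/mm
big crop x1=.69 y1= -0.07 z 0.12 2px/mm
```

View pics/rect.png

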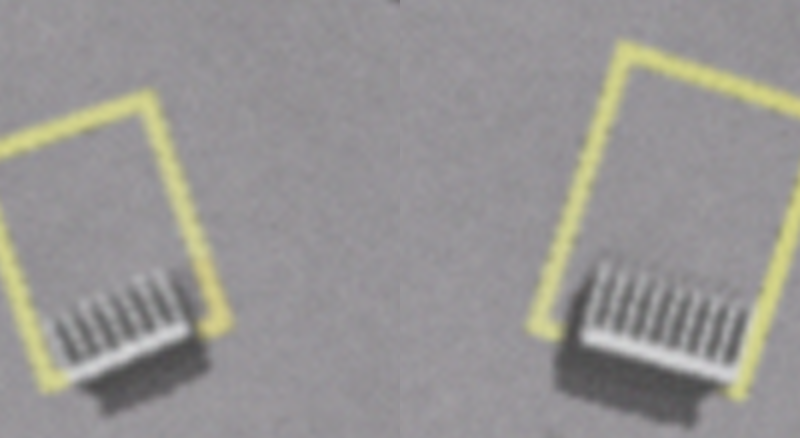

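Frame fits from the two cameras agree to within 1 mm. The crop confirms that both are silver, with plates toward the robot. Flat-face top edges in the crop are (75,383)-(190,332) for the small sink (63 mm long, should be 64) and (583,345)-(735,383) for the big one (78 mm, should be 80). Next: plan the approach and locate the decoys for clearance.

```bash
cat >> h.py <<'E'
def face(a,b,depth):  # world edge ends (left +y end a, right end b)
    a,b=np.array(a),np.array(b);t=np.arctan2(-(a-b)[0],(a-b)[1]);return (a+b)/2,t
def goto(xy,z,t,o=None):  # print shift in tool axes (cm) and yaw (deg, first value to do before shifting)
    o=o or get_obs();M=rot(o["tool_rot"]);d=np.r_[xy,z]-o["eef_pos"]
    xa=np.arctan2(M[1,0],M[0,0]);dy=-np.degrees((t-np.pi/2-xa+np.pi)%(2*np.pi)-np.pi)
    print("t",round(o["t"],2),"shift cm",(100*M.T@d).round(2),"yaw deg",dy.round(2),"tcp",o["eef_pos"].round(4),"F",o["contact_force"].round(1))
BIG=(np.array([.508,-.1995]),-.245); SMALL=(np.array([.511,.154]),.40)
def behind(s,d): return s[0]-d*np.array([np.cos(s[1]),np.sin(s[1])])
E
python3 - <<'E'
from h import *
T=read_camera("top");hsv=cv2.cvtColor(T["image"],cv2.COLOR_BGR2HSV)
for n,lo,hi in(("pink",(140,40,50),(179,255,255)),("blue",(105,120,30),(130,255,255))):
    v,u=np.nonzero(cv2.inRange(hsv,lo,hi));P=ground(T,np.c_[u,v],.12)
    P=P[(P[:,0]>.25)&(P[:,0]<.55)&(P[:,1]<0)&(P[:,1]>-.3)];print(n,len(P),P.min(0),P.max(0))
print(behind(BIG,.06),behind(SMALL,.06));goto(behind(BIG,.06),.23,BIG[1])
E
```

```text
pink 321 [ 0.3788993  -0.15964865] [ 0.45184476 -0.07610826]
blue 343 [ 0.2905888 -0.2407617] [ 0.35379937 -0.15494012]
[ 0.44979176 -0.18494662] [0.45573634 0.1306349 ]
t 0.25 shift cm [-38.01 -38.69   0.11] yaw deg 28.98 tcp [ 0.174  -0.652   0.2309] F [-0.2 -1.  -0.9]
```

```bash
python3 -m handwheel '[{"grip":3,"tx":-3,"ty":-3.4},{"grip":3,"tx":-3,"ty":-3.4},{"grip":3,"tx":-3,"ty":-3.4},{"grip":3,"tx":-3,"ty":-3.4},{"grip":3,"tx":-3,"ty":-3.4}]'
python3 -m handwheel '[{"grip":3,"tx":-3,"ty":-3.4},{"grip":3,"tx":-3,"ty":-3.4},{"grip":3,"tx":-3,"ty":-3.4},{"grip":3,"tx":-3,"ty":-3.4},{"grip":3,"tx":-3,"ty":-3.4}]'
python3 -m handwheel '[{"grip":3,"yaw":7.25},{"grip":3,"yaw":7.25},{"grip":3,"yaw":7.25},{"grip":3,"yaw":7.25},{"grip":3}]'
python3 -c "
from h import *
goto(behind(BIG,.035),.1,BIG[1])"
```

```text
t 0.25 shift cm [-36.79 -40.88  13.11] yaw deg 28.98 tcp [ 0.174  -0.652   0.2309] F [-0.2 -1.  -0.9]invalid input
invalid input
invalid input
```

```bash
python3 -m handwheel '[{"grip":3,"tx":-3,"ty":-3.4,"tz":0,"yaw":0},{"grip":3,"tx":-3,"ty":-3.4,"tz":0,"yaw":0},{"grip":3,"tx":-3,"ty":-3.4,"tz":0,"yaw":0},{"grip":3,"tx":-3,"ty":-3.4,"tz":0,"yaw":0},{"grip":3,"tx":-3,"ty":-3.4,"tz":0,"yaw":0}]'
python3 -m handwheel '[{"grip":3,"tx":-3,"ty":-3.4,"tz":0,"yaw":0},{"grip":3,"tx":-3,"ty":-3.4,"tz":0,"yaw":0},{"grip":3,"tx":-3,"ty":-3.4,"tz":0,"yaw":0},{"grip":3,"tx":-3,"ty":-3.4,"tz":0,"yaw":0},{"grip":3,"tx":-3,"ty":-3.4,"tz":0,"yaw":0}]'
python3 -m handwheel '[{"grip":3,"tx":0,"ty":0,"tz":0,"yaw":7.25},{"grip":3,"tx":0,"ty":0,"tz":0,"yaw":7.25},{"grip":3,"tx":0,"ty":0,"tz":0,"yaw":7.25},{"grip":3,"tx":0,"ty":0,"tz":0,"yaw":7.25},{"grip":3,"tx":0,"ty":0,"tz":0,"yaw":0}]'
python3 -c "
from h import *
goto(behind(BIG,.035),.1,BIG[1])"
```

```text
t: 0.75
eef_pos: [0.3004, -0.4618, 0.2314]
tool_rot: [0.0, 0.793, -0.609, 0.0]
contact_force: [1.0, -1.2, -0.6]
gripper_width: 0.349
t: 1.25
eef_pos: [0.4259, -0.2731, 0.2315]
tool_rot: [0.0, 0.793, -0.609, 0.0]
contact_force: [-0.2, -1.5, 0.3]
gripper_width: 0.351
t: 1.75
eef_pos: [0.4252, -0.2746, 0.2313]
tool_rot: [-0.0, -0.615, 0.789, -0.0]
contact_force: [0.3, 0.6, 0.3]
gripper_width: 0.349
t 1.75 shift cm [-9.3  -2.7  13.13] yaw deg -0.07 tcp [ 0.4252 -0.2746  0.2313] F [0.3 0.6 0.3]
```

```bash
python3 -m handwheel '[{"grip":3,"tx":-4.65,"ty":-1.35,"tz":0,"yaw":0},{"grip":3,"tx":-4.65,"ty":-1.35,"tz":0,"yaw":0},{"grip":3,"tx":0,"ty":0,"tz":4,"yaw":0},{"grip":3,"tx":0,"ty":0,"tz":4,"yaw":0},{"grip":3,"tx":0,"ty":0,"tz":4,"yaw":0}]'
python3 -m handwheel '[{"grip":3,"tx":0,"ty":0,"tz":1.1,"yaw":0},{"grip":3,"tx":0,"ty":0,"tz":0,"yaw":0}]'
python3 - <<'E'
from h import *
goto(behind(BIG,.012),.1,BIG[1])
T=read_camera("top");S=read_camera("scene")
i=rect(T,.42,.62,-.32,-.06,.12);u,v=proj(S,[.52,-.2,.06])[0].astype(int)
s=cv2.resize(S["image"][v-50:v+50,u-65:u+65],(520,400));cv2.imwrite("pics/pre.png",np.hstack([cv2.resize(i,(520,400))[:,:],s])[:, :])
cv2.imwrite("pics/pre.png",cv2.resize(cv2.imread("pics/pre.png"),(800,308)))
E
```

```text
t: 2.25
eef_pos: [0.4745, -0.1907, 0.1104]
tool_rot: [0.0, -0.617, 0.787, -0.001]
contact_force: [0.3, -1.1, -0.7]
gripper_width: 0.35
t: 2.45
eef_pos: [0.473, -0.1907, 0.0992]
tool_rot: [-0.001, -0.616, 0.788, 0.001]
contact_force: [-0.5, 0.1, 0.8]
gripper_width: 0.353
t 2.45 shift cm [ 0.   -2.41 -0.09] yaw deg 0.09 tcp [ 0.473  -0.1907  0.0992] F [-0.5  0.1  0.8]
```

View pics/pre.png

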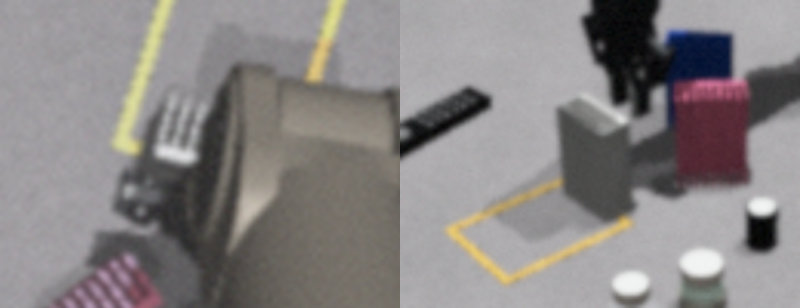

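The fingers stand just behind the big sink's top (left half about (175,150), scene about (620,100)) and clear of the pink decoy. Now push.

```bash
python3 -m handwheel '[{"grip":3,"tx":0,"ty":-1,"tz":0,"yaw":0},{"grip":3,"tx":0,"ty":-0.7,"tz":0,"yaw":0},{"grip":3,"tx":0,"ty":-0.5,"tz":0,"yaw":0},{"grip":3,"tx":0,"ty":-0.5,"tz":0,"yaw":0},{"grip":3,"tx":0,"ty":-0.5,"tz":0,"yaw":0}]'
python3 -m handwheel '[{"grip":3,"tx":0,"ty":-0.4,"tz":0,"yaw":0},{"grip":3,"tx":0,"ty":-0.4,"tz":0,"yaw":0},{"grip":3,"tx":0,"ty":-0.4,"tz":0,"yaw":0},{"grip":3,"tx":0,"ty":-0.4,"tz":0,"yaw":0}]'
python3 - <<'E'
from h import *
S=read_camera("scene")
u,v=proj(S,[.55,-.2,.05])[0].astype(int)
cv2.imwrite("pics/p1.png",cv2.resize(S["image"][v-55:v+55,u-70:u+70],(560,440)))
E
```

```text
t: 3.05
eef_pos: [0.5053, -0.1989, 0.1004]
tool_rot: [-0.0, -0.615, 0.788, 0.0]
contact_force: [-0.6, 0.4, 1.0]
gripper_width: 0.349
t: 3.45
eef_pos: [0.5209, -0.2028, 0.1003]
tool_rot: [0.0, -0.615, 0.788, -0.0]
contact_force: [-0.1, -0.6, 0.2]
gripper_width: 0.35
```

View pics/p1.png

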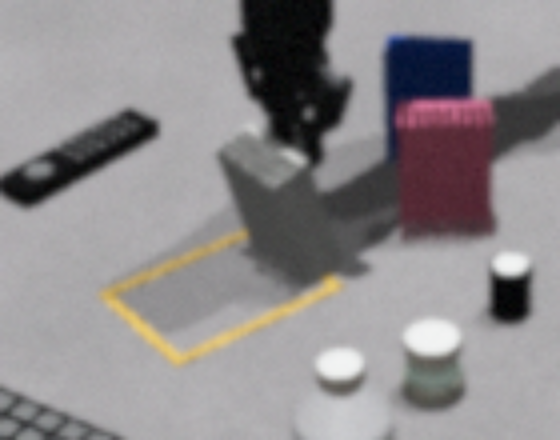

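It is tilting forward on its foot at about (300,280) without visible sliding. I'll continue until it overbalances.

```bash
python3 -m handwheel '[{"grip":3,"tx":0,"ty":-0.4,"tz":0,"yaw":0},{"grip":3,"tx":0,"ty":-0.4,"tz":0,"yaw":0},{"grip":3,"tx":0,"ty":-0.4,"tz":0,"yaw":0},{"grip":3,"tx":0,"ty":-0.4,"tz":0,"yaw":0},{"grip":3,"tx":0,"ty":0,"tz":0,"yaw":0}]'
python3 -m handwheel '[{"grip":3,"tx":0,"ty":-0.4,"tz":0,"yaw":0},{"grip":3,"tx":0,"ty":-0.4,"tz":0,"yaw":0},{"grip":3,"tx":0,"ty":-0.4,"tz":0,"yaw":0},{"grip":3,"tx":0,"ty":0,"tz":0,"yaw":0},{"grip":3,"tx":0,"ty":0,"tz":0,"yaw":0}]'
python3 - <<'E'
from h import *
S=read_camera("scene")
u,v=proj(S,[.55,-.2,.05])[0].astype(int)
cv2.imwrite("pics/p2.png",cv2.resize(S["image"][v-55:v+55,u-70:u+70],(560,440)))
E
```

```text
t: 4.0
eef_pos: [0.5368, -0.2067, 0.1004]
tool_rot: [0.0, -0.615, 0.788, -0.0]
contact_force: [-0.9, -0.2, 0.6]
gripper_width: 0.351
t: 4.5
eef_pos: [0.5477, -0.2095, 0.1002]
tool_rot: [-0.0, -0.615, 0.788, 0.0]
contact_force: [0.1, -0.4, 0.1]
gripper_width: 0.352
```

View pics/p2.png

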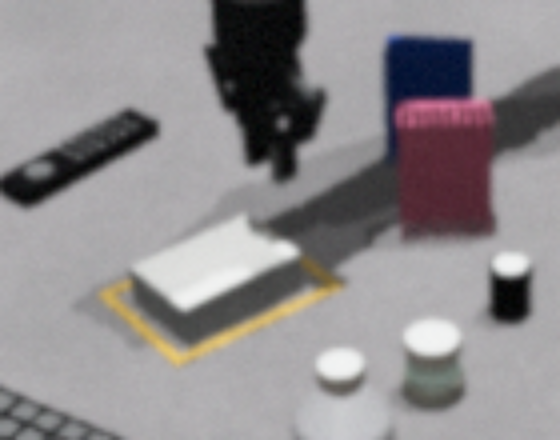

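The big sink lies flat face up, apparently within its frame. I'll verify later. Next, raise the tool and go to the small one.

```bash
python3 -m handwheel '[{"grip":3,"tx":0,"ty":2,"tz":-4,"yaw":0},{"grip":3,"tx":0,"ty":2,"tz":-4,"yaw":0},{"grip":3,"tx":0,"ty":2,"tz":-4,"yaw":-7.4},{"grip":3,"tx":0,"ty":0,"tz":0,"yaw":-7.4},{"grip":3,"tx":0,"ty":0,"tz":0,"yaw":-7.4}]'
python3 -m handwheel '[{"grip":3,"tx":0,"ty":0,"tz":0,"yaw":-7.4},{"grip":3,"tx":0,"ty":0,"tz":0,"yaw":-7.4},{"grip":3,"tx":0,"ty":0,"tz":0,"yaw":0}]'
python3 - <<'E'
from h import *
goto(behind(SMALL,.035),.075,SMALL[1])
# big sink check: corners of bright top face at z=.04
for n in("top","scene"):
    c=read_camera(n);g=cv2.cvtColor(c["image"],cv2.COLOR_BGR2GRAY)
    fc,ft=np.array([.6007,-.2325]),-.3075
    uv=proj(c,[*fc,.04])[0]
    m=np.zeros_like(g);yy,xx=np.mgrid[:384,:512];w=np.hypot(xx-uv[0],yy-uv[1])<60
    sat=cv2.cvtColor(c["image"],cv2.COLOR_BGR2HSV)[...,1]
    m=((g>170)&(sat<50)&w).astype(np.uint8)
    k,l,st,_=cv2.connectedComponentsWithStats(m);b=1+st[1:,4].argmax()
    v,u=np.nonzero(l==b);P=ground(c,np.c_[u,v],.04)
    r=cv2.minAreaRect(P.astype(np.float32)*1000);bx=cv2.boxPoints(r)/1000-fc
    R2=np.array([[np.cos(ft),-np.sin(ft)],[np.sin(ft),np.cos(ft)]])
    print(n,len(u),r[1],"corners in frame\n",(bx@R2).round(4))
E
```

```text
t: 5.05
eef_pos: [0.4897, -0.1951, 0.2222]
tool_rot: [-0.0, 0.757, -0.653, 0.002]
contact_force: [-0.3, -0.1, -0.2]
gripper_width: 0.349
t: 5.35
eef_pos: [0.4892, -0.195, 0.2203]
tool_rot: [0.0, 0.834, -0.552, -0.0]
contact_force: [-0.4, -0.4, -0.1]
gripper_width: 0.353
t 5.35 shift cm [-31.28 -12.14  14.53] yaw deg 0.07 tcp [ 0.4892 -0.195   0.2203] F [-0.4 -0.4 -0.1]
top 705 (69.54545593261719, 121.06661987304688) corners in frame
 [[-0.0527 -0.0229]
 [ 0.0683 -0.0198]
 [ 0.0666  0.0497]
 [-0.0544  0.0467]]
scene 2493 (321.14923095703125, 287.9716796875) corners in frame
 [[-0.1734  0.1866]
 [-0.0678 -0.0813]
 [ 0.231   0.0365]
 [ 0.1254  0.3044]]
```

```bash
python3 -m handwheel '[{"grip":3,"tx":-4.47,"ty":-1.73,"tz":0,"yaw":0},{"grip":3,"tx":-4.47,"ty":-1.73,"tz":0,"yaw":0},{"grip":3,"tx":-4.47,"ty":-1.73,"tz":0,"yaw":0},{"grip":3,"tx":-4.47,"ty":-1.73,"tz":0,"yaw":0},{"grip":3,"tx":-4.47,"ty":-1.73,"tz":0,"yaw":0}]'
python3 -m handwheel '[{"grip":3,"tx":-4.47,"ty":-1.73,"tz":0,"yaw":0},{"grip":3,"tx":-4.47,"ty":-1.73,"tz":0,"yaw":0},{"grip":3,"tx":0,"ty":0,"tz":0,"yaw":0},{"grip":3,"tx":0,"ty":0,"tz":4.5,"yaw":0},{"grip":3,"tx":0,"ty":0,"tz":4.5,"yaw":0}]'
python3 -m handwheel '[{"grip":3,"tx":0,"ty":0,"tz":4.5,"yaw":0},{"grip":3,"tx":0,"ty":0,"tz":1,"yaw":0},{"grip":3,"tx":0,"ty":0,"tz":0,"yaw":0}]'
python3 - <<'E'
from h import *
goto(behind(SMALL,.012),.075,SMALL[1])
T=read_camera("top");S=read_camera("scene")
i=rect(T,.42,.62,.05,.25,.09)
u,v=proj(S,[.55,.16,.04])[0].astype(int)
cv2.imwrite("pics/p3.png",np.hstack([cv2.resize(i,(400,400)),cv2.resize(S["image"][v-50:v+50,u-50:u+50],(400,400))]))
E
```

```text
t: 5.95
eef_pos: [0.4817, 0.0464, 0.2205]
tool_rot: [-0.0, 0.833, -0.554, 0.0]
contact_force: [0.5, 0.5, 0.4]
gripper_width: 0.349
t: 6.45
eef_pos: [0.4804, 0.1409, 0.1304]
tool_rot: [-0.001, 0.833, -0.553, 0.001]
contact_force: [0.1, -0.5, -0.3]
gripper_width: 0.352
t: 6.75
eef_pos: [0.4781, 0.1399, 0.0744]
tool_rot: [0.001, 0.833, -0.553, -0.001]
contact_force: [0.9, -1.1, 0.1]
gripper_width: 0.35
t 6.75 shift cm [-0.02 -2.38 -0.07] yaw deg -0.05 tcp [0.4781 0.1399 0.0744] F [ 0.9 -1.1  0.1]
```

View pics/p3.png

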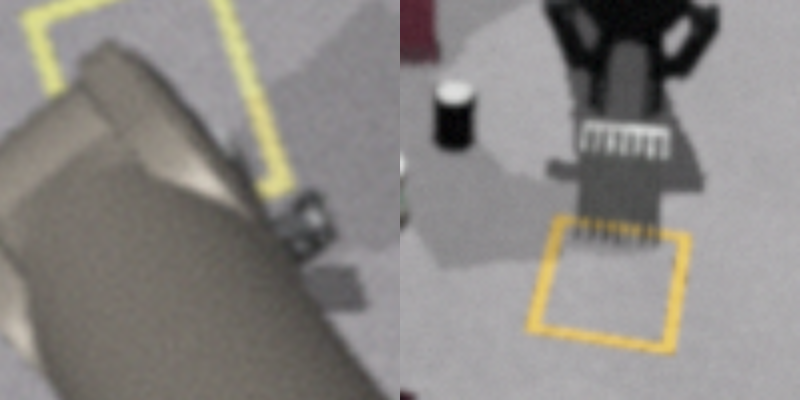

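The fingers (scene half about (625,100)) are centred behind the small sink's top, with the capacitor clear. Push.

```bash
python3 -m handwheel '[{"grip":3,"tx":0,"ty":-1,"tz":0,"yaw":0},{"grip":3,"tx":0,"ty":-0.7,"tz":0,"yaw":0},{"grip":3,"tx":0,"ty":-0.5,"tz":0,"yaw":0},{"grip":3,"tx":0,"ty":-0.4,"tz":0,"yaw":0},{"grip":3,"tx":0,"ty":-0.4,"tz":0,"yaw":0}]'
python3 -m handwheel '[{"grip":3,"tx":0,"ty":-0.4,"tz":0,"yaw":0},{"grip":3,"tx":0,"ty":-0.4,"tz":0,"yaw":0},{"grip":3,"tx":0,"ty":-0.4,"tz":0,"yaw":0},{"grip":3,"tx":0,"ty":-0.4,"tz":0,"yaw":0},{"grip":3,"tx":0,"ty":-0.4,"tz":0,"yaw":0}]'
python3 -m handwheel '[{"grip":3,"tx":0,"ty":-0.3,"tz":0,"yaw":0},{"grip":3,"tx":0,"ty":-0.3,"tz":0,"yaw":0},{"grip":3,"tx":0,"ty":0,"tz":0,"yaw":0},{"grip":3,"tx":0,"ty":0,"tz":0,"yaw":0}]'
python3 - <<'E'
from h import *
S=read_camera("scene")
u,v=proj(S,[.57,.16,.04])[0].astype(int)
cv2.imwrite("pics/p4.png",cv2.resize(S["image"][v-50:v+50,u-50:u+50],(400,400)))
E
```

```text
t: 7.35
eef_pos: [0.5069, 0.1522, 0.0754]
tool_rot: [0.0, 0.834, -0.552, -0.0]
contact_force: [-1.2, -1.3, 0.3]
gripper_width: 0.347
t: 7.85
eef_pos: [0.5255, 0.1601, 0.0753]
tool_rot: [-0.0, 0.834, -0.552, 0.0]
contact_force: [-0.8, -0.6, 0.2]
gripper_width: 0.349
t: 8.25
eef_pos: [0.5306, 0.1623, 0.0752]
tool_rot: [0.0, 0.834, -0.552, -0.0]
contact_force: [-0.2, -0.2, 0.3]
gripper_width: 0.352
```

View pics/p4.png

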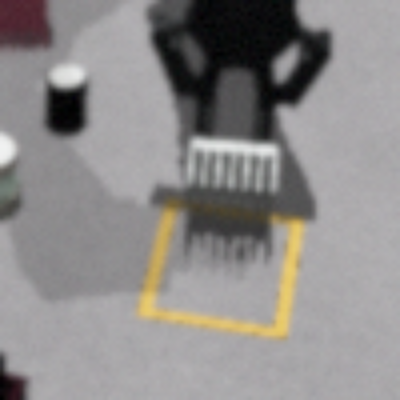

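It is tilting. Continue.

```bash
python3 -m handwheel '[{"grip":3,"tx":0,"ty":-0.4,"tz":0,"yaw":0},{"grip":3,"tx":0,"ty":-0.3,"tz":0,"yaw":0},{"grip":3,"tx":0,"ty":0,"tz":0,"yaw":0},{"grip":3,"tx":0,"ty":0,"tz":0,"yaw":0}]'
python3 -m handwheel '[{"grip":3,"tx":0,"ty":-0.3,"tz":0,"yaw":0},{"grip":3,"tx":0,"ty":-0.3,"tz":0,"yaw":0},{"grip":3,"tx":0,"ty":0,"tz":0,"yaw":0},{"grip":3,"tx":0,"ty":0,"tz":0,"yaw":0},{"grip":3,"tx":0,"ty":0,"tz":0,"yaw":0}]'
python3 - <<'E'
from h import *
S=read_camera("scene")
u,v=proj(S,[.57,.16,.04])[0].astype(int)
cv2.imwrite("pics/p5.png",cv2.resize(S["image"][v-50:v+50,u-50:u+50],(400,400)))
E
```

```text
t: 8.7
eef_pos: [0.5372, 0.1651, 0.0753]
tool_rot: [-0.0, 0.834, -0.552, -0.0]
contact_force: [-0.5, 0.0, 0.2]
gripper_width: 0.351
t: 9.2
eef_pos: [0.5425, 0.1673, 0.0752]
tool_rot: [0.0, 0.834, -0.552, -0.0]
contact_force: [-0.2, -0.2, 0.3]
gripper_width: 0.351
```

View pics/p5.png

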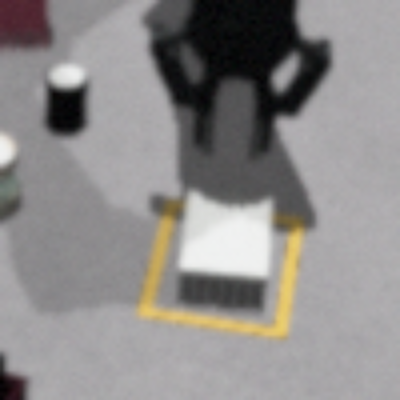

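The small sink is also down, flat face up, with its far lower edge (about y=305) inside the tape (outer edge about 320-335). Retreat to the middle and measure both.

```bash
python3 -m handwheel '[{"grip":3,"tx":0,"ty":2,"tz":-4,"yaw":0},{"grip":3,"tx":0,"ty":2,"tz":-4,"yaw":0},{"grip":3,"tx":0,"ty":2,"tz":-4,"yaw":0},{"grip":3,"tx":4.5,"ty":1,"tz":-2,"yaw":0},{"grip":3,"tx":4.5,"ty":1,"tz":-2,"yaw":0}]'
python3 -m handwheel '[{"grip":3,"tx":4.5,"ty":1,"tz":-1,"yaw":0},{"grip":3,"tx":4.5,"ty":1,"tz":0,"yaw":0},{"grip":3,"tx":0,"ty":0,"tz":0,"yaw":0}]'
cat > fin.py <<'E'
from h import *
T=read_camera("top");S=read_camera("scene")
D={"big":([.6007,-.2325],-.3075,.120,.080,.04,.085,.064),"small":([.5840,.1864],.327,.090,.064,.036,.069,.055)}
im=[]
for k,(fc,ft,L,W,z,a,b) in D.items():
    R2=np.array([[np.cos(ft),-np.sin(ft)],[np.sin(ft),np.cos(ft)]])
    for n,c in(("top",T),("scene",S)):
        pc=proj(c,[*fc,z])[0];g=cv2.cvtColor(c["image"],cv2.COLOR_BGR2GRAY);sat=cv2.cvtColor(c["image"],cv2.COLOR_BGR2HSV)[...,1]
        P=ground(c,np.indices((384,512))[::-1].reshape(2,-1).T,z)-fc
        q=np.abs(P@R2);w=((q[:,0]<a+.02)&(q[:,1]<b+.01)).reshape(384,512)
        th=cv2.threshold(g[w].reshape(-1,1),0,255,cv2.THRESH_OTSU)[0]
        m=((g>th)&(sat<60)&w).astype(np.uint8)
        _,l,st,_=cv2.connectedComponentsWithStats(m);i=1+st[1:,4].argmax()
        cor=(P[(l==i).ravel()])@R2
        r=cv2.minAreaRect(cor.astype(np.float32)*1000)
        print(k,n,st[i,4],"th",th,"size",np.round(r[1],1),"corners in frame mm",cv2.boxPoints(r).round(1).tolist(),"limit",a,b)
    im.append(cv2.resize(rect(T,fc[0]-.11,fc[0]+.11,fc[1]-.11,fc[1]+.11,z),(400,400)))
    p=proj(S,[*fc,.02])[0].astype(int);im.append(cv2.resize(S["image"][p[1]-40:p[1]+40,p[0]-40:p[0]+40],(400,400)))
cv2.imwrite("pics/fin.png",cv2.resize(np.vstack([np.hstack(im[2:]),np.hstack(im[:2])]),(600,600)))
E
python3 fin.py
```

```text
t: 9.75
eef_pos: [0.5037, 0.0538, 0.2371]
tool_rot: [-0.001, 0.835, -0.551, 0.001]
contact_force: [1.7, -0.3, -0.0]
gripper_width: 0.349
t: 10.05
eef_pos: [0.5211, -0.0448, 0.2453]
tool_rot: [0.001, 0.831, -0.557, 0.001]
contact_force: [-1.0, -0.4, -0.2]
gripper_width: 0.352
big top 941 th 174.0 size [120.6  81.3] corners in frame mm [[-54.0, 45.79999923706055], [-50.70000076293945, -35.5], [69.80000305175781, -30.600000381469727], [66.5999984741211, 50.599998474121094]] limit 0.085 0.064
big scene 518 th 190.0 size [124.   83.9] corners in frame mm [[-58.5, 44.400001525878906], [-54.900001525878906, -39.5], [69.0, -34.099998474121094], [65.4000015258789, 49.70000076293945]] limit 0.085 0.064
small top 561 th 176.0 size [92.2 70.1] corners in frame mm [[-43.0, 35.70000076293945], [-39.20000076293945, -34.400001525878906], [52.79999923706055, -29.399999618530273], [49.0, 40.599998474121094]] limit 0.069 0.055
small scene 1264 th 140.0 size [129.9 177.7] corners in frame mm [[-88.80000305175781, -64.9000015258789], [88.80000305175781, -65.0], [88.9000015258789, 64.9000015258789], [-88.80000305175781, 64.9000015258789]] limit 0.069 0.055
```

View pics/fin.png

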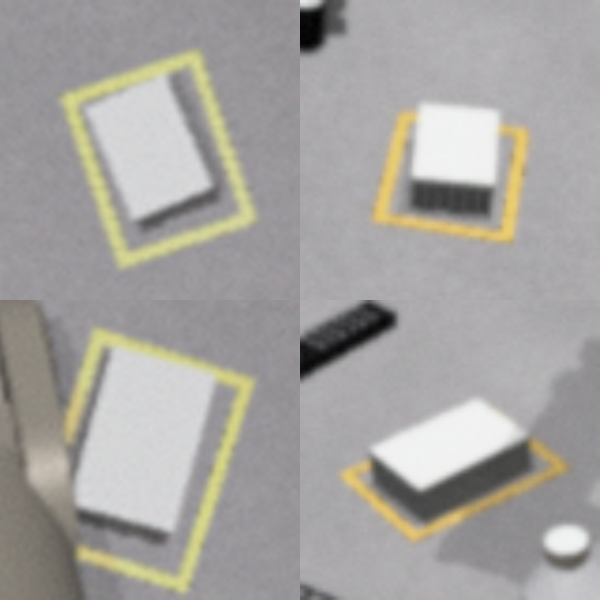

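Both sinks lie flat on their fins inside their frames. The margins are at least 13 mm, and the arm is clear. Handing in.

```bash
python3 -c "
from station import *
print(hand_in())"
```

```text
the job is handed in; nothing more can be done
None
```

Both heat sinks were tipped over with the fingertips, each pushed high on its flat face. They now lie on their fins, flat face up, inside their own tape frames. I handed the job in at about 10 s of the 48 s allowed, with the arm clear of everything.

**Last checks:**
- **Big sink:** the top camera puts its corners at x −54 to +70 mm and y −36 to +51 mm (limits ±85 and ±64). The scene camera agrees to within about 5 mm.
- **Small sink:** the top camera puts its corners at x −43 to +53 mm and y −34 to +41 mm (limits ±69 and ±55).
- **Measurement that failed:** the scene camera gave no usable figure for the small sink, because the brightness threshold merged it with the bench. The enlarged scene picture shows it inside the tape.
- **Force:** the wrist force readings stayed below about 2 N.
- **Other objects:** I did not measure the jar, capacitor, remote, magnifier or bottle afterwards. The arm crossed the bench well above them and nothing was seen to move in the pictures. The blue and pink look-alikes were not touched.

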